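# Pull the blind plug from the wok drain box

## Task

The wok station's drain box has to be opened for cleaning. Take the T-handled puller out of the wooden stand, feel its foot gently into the slot of the plug's round bush until its shoulder sits on the bush, turn it clockwise (seen from above) to lock it, and draw the plug straight up out of the box. Set the plug down gently and upright in the square steel tray, with the puller still in it, and let go; handle the plug with the puller only, never force it (keep what the puller does to the plug under 40 N) and leave everything else standing where it is.

Things in the scene. Friction and masses are not known exactly. Their poses are not given: they have to be found in the camera images.
- puller: Puller tool, 119 mm tall, 140 g, upright in one of the stand's two wells. Origin: centre of the foot's underside; z up the rod. Foot: steel cross bar (two lugs) 24 mm along x, 7 mm wide (y), 6 mm high. Rod 8 mm thick. Shoulder: disc 26 mm wide, z 20 to 26.
- puller_grip (a point): Centre of the puller's T-handle, 110 mm above its origin: a wooden bar 64 mm long along x, 12 mm thick along y, 18 mm high, parallel to the lugs of the foot. Pinch it across y. Axes as the puller's.
- plug: Hollow steel blind plug in the drain box, 46 x 46 mm (sides along x and y), 28 mm high, 240 to 380 g. Origin: centre of its underside, z up. On top a round brass bush, 42 mm wide, 1.5 mm proud of the square body. Two spring cheeks hold the plug: drawing it out takes about 10 to 18 N over the first 20 mm, then only its weight.
- bush_top (a point): Centre of the bush's top face, 28 mm above the plug's origin; axes as the PLUG's. A slot 29 x 11 mm (2 mm play round the foot), 10 mm deep, goes through to a hollow. The slot's long direction is NOT given by this pose: the bush is set anywhere within 0.5 rad either way of the plug's x axis. It can be seen from above or felt: a foot over about 0.12 rad off stays on top of the bush.
- foot_home (a point): Where the puller's origin lies when its foot is through the slot and its shoulder sits on the bush: 8 mm above the plug's origin; axes as the plug's. From there the puller turns only clockwise (from above), some 1.2 to 1.35 rad from the slot to a hard stop; past 0.8 rad the lugs are caught. Lifted 4 mm they bear on the bush's underside. The bush stays put under permitted loads.
- drain_box: Drain box fixed to the counter: base plate 120 x 120 x 8 mm, square housing 84 x 84 mm up to 34.5 mm, pipe stub to 77 mm on +x. Origin: on the counter under the bore's centre. The square bore, 48 x 48 mm along x and y, open on top, has its floor at z 8, where the plug rests, its axes parallel to the box's.
- stand: Fixed dark wooden stand 60 (x) x 140 (y) x 50 mm high with two round wells 29 mm wide and 40 mm deep at y +40 and -40 mm. One well holds the puller, the other a short ball-headed burner pricker. Origin: centre of its underside.
- tray: Square dark steel tray, loose, 150 x 150 mm, walls 4 mm thick and 22 mm high, floor about 4 mm thick, empty, 600 g. Origin: centre of its underside.
- pricker: Bystander: ball-headed burner pricker in the stand's other well, 70 mm tall, its top about 80 mm above the counter. Origin: underside.
- bowl_a: Bystander: porcelain bowl, 110 mm wide, 50 mm high. Origin: underside.
- bowl_b: Bystander: porcelain bowl, 110 mm wide, 50 mm high. Origin: underside.
- wok_ring: Bystander: steel wok ring, 180 mm wide, 45 mm high. Origin: underside.
- wok_lid: Bystander: round wooden wok lid, 240 mm wide, 54 mm high. Origin: underside.
- scoop: Bystander: green plastic scoop, about 190 mm long, 35 mm high. Origin: underside.
- sauce: Bystander: sauce bottle, 60 mm wide, 160 mm tall. Origin: underside.
Things that resemble listed ones, but are neither listed nor needed, are in the scene too. Leave any blue or pink look-alike of the puller alone.

How it is judged:
By the outcome, as a careful person would: the job done as asked, in the order asked, and still so for the second after the job is handed in, with the robot touching nothing.
It also fails if it takes over 72 s, if anything falls off the work surface, if the arm or the gripper's body presses on something with over 40 N, if the wrist force passes 120 N, or if a joint passes its speed limit or range.

## Robot

A 6-joint arm with a two-finger parallel gripper is mounted at the origin on the work surface. World frame = base frame: x ahead of the robot, y to its left, z up, the work surface at z = 0. Lengths are in m, angles in rad, forces in N, time in s.
With the tool pointing down it reaches from about 0.3 to 0.875 m from the base axis. Payload 6.4 kg.
Tool frame: the origin (TCP) lies midway between the tips of the shut fingers; the grasp point (between the pads) lies 19 mm behind it; z points along the fingers, x is the direction in which the jaws open and shut, and the axes are right-handed (so a half turn about z gives the same grasp; the last joint's range is limited). The gripper opens to 85 mm and grips with 20 to 120 N. Pads are 22 mm wide; open, the fingers measure 114 mm over their backs; the gripper's body (76 mm by 85 mm) begins 54 mm behind the grasp point. The pads swing forward as they close: fully open they stand 13 mm farther back than shut.
Start: joints at [-1.432, 0.181, 1.607, -0, 1.354, -0.206], TCP at [0.194, -0.541, 0.231] pointing down, gripper open.
Joint ranges: [-2.99, 2.99], [-0.89, 2.07], [0.3, 2.58], [-1.14, 4.28], [0, 2.63], [-3.12, 3.12]. Speed limits (rad/s): [2.57, 2.57, 3.01, 3.14, 3.14, 3.14].

## Interface

Orientations are given as a unit quaternion [w, x, y, z].
In Python, from workcell import r, cams gives the robot as it stands.
- The arm moves only by the tool drive_tool, never from a script. Its argument "commands" is text: rows parted by semicolons, each of 7 numbers parted by spaces: the turn, a rotation vector about the world's x, y, z in units of 5 degrees (1.0 is 5 degrees), then the shift along the world's x, y, z in units of 40 mm (1.0 is 40 mm), then the finger opening in mm, from 0 to 85.4. In form: rx ry rz dx dy dz claw; .... A call has 1 to 12 rows; each row shifts and turns the commanded pose from where the row before left it; what a row does not reach is not made up. A row lasts 1/12 s, in which the tool goes at most 41.7 mm and 7.16 degrees, less where a joint would pass 70% of its speed; a pose out of reach is approached as far as the arm can. A call is refused whole if a number of a shift passes 1 or a number of a turn 1, either way. A call with a gripper value outside its range is refused whole. The fingers move at their own pace and stop on an object; "squeeze" is the grip in N (left out, the last holds). Time passes only in rows, so rows that do not move let the fingers close. It gives the time, the measured TCP pose, the force and the opening at its end, in the units of the state.
- r.get_obs(): the state, without advancing time (a new reading comes with each control period).
- cams.camera(name): name is "scene" or "top"; returns the picture (420x560x3 uint8, red, green, blue); there is no depth.
- cams.camera_info(name): a dict with "vfov" (degrees; the focal length in pixels is half the picture's height over the tangent of half this angle, whatever the lens; pixels are square), "cx", "cy" (the principal point, pixels), "dist" ([k1, k2, p1, p2, k3] as OpenCV has them; the pictures are not rectified), "cam_to_world" (4x4, takes a point from camera to world coordinates). Camera axes: x right, y up, looking along -z (the intrinsics and any distortion apply to the point x, -y, -z); pixel columns grow to the right and rows downward; lengths in m; the calibration is good to about 2 mm. A picture is of the moment at which its call begins. camera_info takes no time and is no camera call.
- r.finish_job(): hands the job in, once; it reports no verdict.
The state is a dict: "time_s": time; "joints": joint angles; "qd": joint speeds; "effort": joint torques, N m; "position": TCP position; "tool_rot": TCP orientation; "force": force on the tool from outside, world axes, zero at the start; "wrist_torque": the same for the moment, N m; "opening": finger opening in m.
Only numpy, scipy, OpenCV 4.12 (cv2) and the standard library are available. Lean on these libraries where they do the work, as an engineer would, in place of code of your own. Each camera call takes 0.05 s, during which the arm holds its last target. There are 200 camera calls.

## Working session

There is one attempt and no reset: what is moved stays moved. The work goes in short steps, Python scripts to look and compute and a tool call to move; the robot and the scene stay as the last step left them, time stands still between calls to the robot, and variables do not carry over. Pictures are saved under pics/ and viewed, about 8 in all and at most 12, crops included, and the job is handed in when it is done.

Besides the shell and the picture viewer there is one more tool, called after "Emit:" in YAML: its name, and indented under it one key for each argument. drive_tool: Moves the arm, as the interface text tells. Its arguments: {"type":"object","properties":{"commands":{"type":"string"},"squeeze":{"type":"number"}},"required":["commands"]}

```bash
mkdir -p pics; ls; cat > h.py <<'E'
import numpy as np, cv2
from workcell import r, cams
def K(n):
    i=cams.camera_info(n); f=210/np.tan(np.radians(i['vfov'])/2)
    return np.array([[f,0,i['cx']],[0,f,i['cy']],[0,0,1.]]),np.array(i['dist'],float),np.array(i['cam_to_world'])
def ray(n,uv):
    k,d,T=K(n); p=cv2.undistortPointsIter(np.array(uv,float).reshape(-1,1,2),k,d,None,None,(3,100,1e-10)).reshape(-1,2) if hasattr(cv2,'undistortPointsIter') else cv2.undistortPoints(np.array(uv,float).reshape(-1,1,2),k,d).reshape(-1,2)
    v=np.c_[p[:,0],-p[:,1],-np.ones(len(p))]@T[:3,:3].T
    return T[:3,3],v
def plane(n,uv,z):
    o,v=ray(n,uv); return o+v*((z-o[2])/v[:,2])[:,None]
def proj(n,P):
    k,d,T=K(n); c=(np.array(P,float).reshape(-1,3)-T[:3,3])@T[:3,:3]
    return cv2.projectPoints(c*[1,-1,-1],np.zeros(3),np.zeros(3),k,d)[0].reshape(-1,2)
def tri(uv1,uv2):
    a,u=ray('scene',uv1);b,v=ray('top',uv2);u=u[0];v=v[0]
    s=np.linalg.lstsq(np.c_[u,-v],b-a,rcond=None)[0]
    return (a+s[0]*u+b+s[1]*v)/2,np.linalg.norm(a+s[0]*u-b-s[1]*v)
def snap(n,name):
    im=cams.camera(n)[:,:,::-1].copy(); cv2.imwrite(f'pics/{name}.png',im); return im
E
python3 - <<'E'
from h import *
snap('scene','s0');snap('top','t0')
for n in('scene','top'):
    k,d,T=K(n);print(k[0],d,T.round(3))
print(r.get_obs())
E
```

```text
pics
[514.0488256    0.         276.85192853] [-0.14525939  0.          0.          0.          0.        ] [[-0.185 -0.607  0.773  1.825]
 [ 0.983 -0.099  0.157  0.351]
 [-0.018  0.789  0.614  1.103]
 [ 0.     0.     0.     1.   ]]
[384.99830024   0.         279.0704578 ] [-0.0887922  0.         0.         0.         0.       ] [[ 0.03   0.993 -0.115  0.454]
 [-0.999  0.028 -0.016  0.077]
 [-0.012  0.116  0.993  1.036]
 [ 0.     0.     0.     1.   ]]
{'time_s': 0.1, 'joints': array([-1.43231585e+00,  1.81460943e-01,  1.60788708e+00,  9.77537544e-06,
        1.35378899e+00, -2.06307240e-01]), 'qd': array([ 0.00057458, -0.00118185, -0.00456508,  0.00037377, -0.00015041,
       -0.00223344]), 'effort': array([ 7.46255519e-04, -4.45874727e+01, -3.52239025e+01, -3.19376459e-04,
        4.05576982e-03,  4.68456199e-05]), 'position': array([ 0.19429584, -0.54066718,  0.23048762]), 'tool_rot': array([-5.67471593e-04,  8.17922401e-01, -5.75328037e-01, -5.23699258e-04]), 'force': array([-0.93871064,  0.00493133, -1.18238157]), 'wrist_torque': array([-0.00468087, -0.07836492, -0.01756979]), 'opening': 0.08565180433874081}
```

View pics/t0.png

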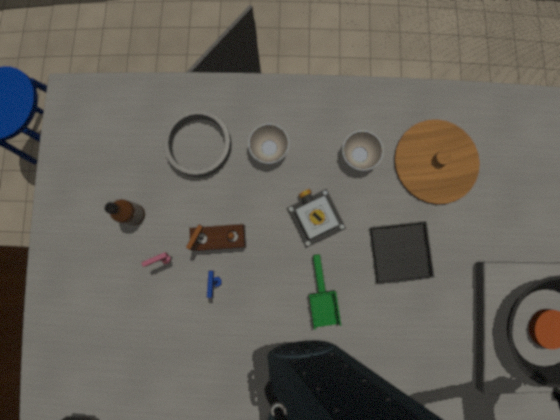

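View pics/s0.png

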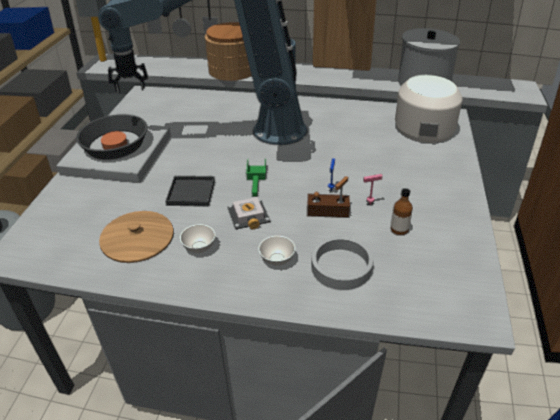

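The top view shows the stand at (217,237), with a wooden T-handle at (195,236) and a ball-headed item at (234,236). The drain box is at (317,217) and the tray at (401,252). Three things could pass for the puller: the wooden T in the stand (top 195,236; scene 341,184), the blue T (212,284) and the pink T (157,260). I choose the wooden one in the stand and will check it in a close crop.

```bash
python3 - <<'E'
import cv2,numpy as np
t=cv2.imread('pics/t0.png');s=cv2.imread('pics/s0.png')
z=lambda im,x,y,w,h:cv2.resize(im[y:y+h,x:x+w],(400,300),interpolation=cv2.INTER_CUBIC)
a=np.hstack([z(t,178,212,80,60),z(t,277,187,80,60)]);b=np.hstack([z(s,295,160,80,60),z(s,210,180,80,60)])
cv2.imwrite('pics/c0.png',np.vstack([a,b]))
E
```

```text
(no output)
```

View pics/c0.png

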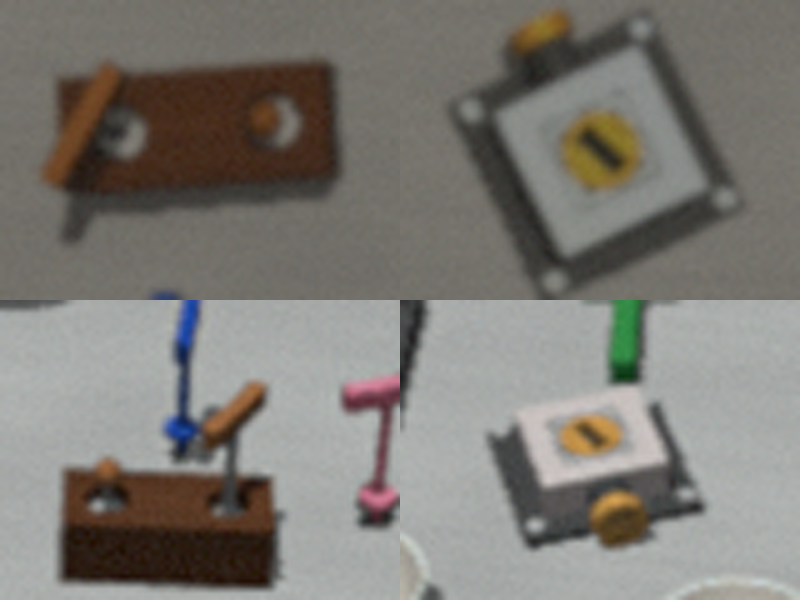

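The crop confirms the choice: the wooden T-handle stands in the left well, with its ends at top ≈(200,226) and (188,249). The ball-headed pricker is in the right well. The brass bush is at ≈(317,217), and its dark slot runs down and to the right. Next I'll measure these with masks.

```bash
cat > m.py <<'E'
from h import *
def comp(m,x,y,R=25):
    m=m.astype(np.uint8)*255; M=np.zeros_like(m); M[max(0,y-R):y+R,max(0,x-R):x+R]=m[max(0,y-R):y+R,max(0,x-R):x+R]
    n,l,s,c=cv2.connectedComponentsWithStats(M); i=1+np.argmax(s[1:,4]); return (l==i)
def pca(m,n,z,w=None):
    v,u=np.nonzero(m); P=plane(n,np.c_[u,v],z)[:,:2]; w=np.ones(len(u)) if w is None else w[m]
    c=np.average(P,axis=0,weights=w); C=np.cov((P-c).T,aweights=w); e,V=np.linalg.eigh(C); a=V[:,1]
    return c,np.arctan2(a[1],a[0])%np.pi,np.sqrt(12*e[::-1]),len(u)
E
python3 - <<'E'
from m import *
for n,im,pts in(('top',cv2.imread('pics/t0.png'),dict(h=(195,237),b=(317,217),t=(401,252),st=(217,237))),('scene',cv2.imread('pics/s0.png'),dict(h=(341,184),b=(248,207),t=(190,190),st=(328,205)))):
    B,G,R=[im[:,:,i].astype(int) for i in range(3)]; H,S,V=cv2.split(cv2.cvtColor(im,cv2.COLOR_BGR2HSV).astype(int))
    x,y=pts['h']; print(n,'handle',pca(comp((R>110)&(R-B>50),x,y,16),n,.12))
    x,y=pts['b']; m=comp((R-B>40)&(R>90),x,y,8)
    mf=np.zeros(m.shape,np.uint8); cs,_=cv2.findContours(m.astype(np.uint8),0,1); cv2.drawContours(mf,[cv2.convexHull(np.vstack(cs))],-1,1,-1); mf=mf>0
    print('bush',pca(mf,n,.036)); 
    w=np.clip(np.percentile(V[mf],75)-V,0,None).astype(float)
    er=cv2.erode(mf.astype(np.uint8),np.ones((3,3)))>0
    d=er&(V<.72*np.percentile(V[mf],75)); print('slot',pca(d,n,.036,w))
    # housing top
    g=comp((V>(150 if n=='top' else 190)),x,y,22)|mf; q=cv2.minAreaRect(cv2.findContours(g.astype(np.uint8),0,1)[0][0]); 
    cs=max(cv2.findContours(cv2.morphologyEx(g.astype(np.uint8),cv2.MORPH_CLOSE,np.ones((5,5))),0,1)[0],key=cv2.contourArea)
    P=plane(n,cs.reshape(-1,2),.0345)[:,:2]; rc=cv2.minAreaRect((P*1000).astype(np.float32)); print('housing',rc)
    x,y=pts['t']; m=comp(V<(95 if n=='top' else 75),x,y,45); cs=max(cv2.findContours(m.astype(np.uint8),0,1)[0],key=cv2.contourArea)
    print('tray',cv2.minAreaRect((plane(n,cs.reshape(-1,2),.022)[:,:2]*1000).astype(np.float32)))
    x,y=pts['st']
    print('V housing/tray samples',V[pts['b'][1]-12,pts['b'][0]],V[pts['t'][1],pts['t'][0]])
E
```

```text
top handle (array([0.50706642, 0.2867926 ]), np.float64(2.6498555774172745), array([0.02519845, 0.00477471]), 18)
bush (array([ 0.55481398, -0.00521373]), np.float64(0.7424795725606841), array([0.03618758, 0.03504291]), 193)
slot (array([ 0.5550751 , -0.00579601]), np.float64(0.8709252699184946), array([0.02535713, 0.0091003 ]), 39)Traceback (most recent call last):
  File "<stdin>", line 12, in <module>
  File "m.py", line 4, in comp
    n,l,s,c=cv2.connectedComponentsWithStats(M); i=1+np.argmax(s[1:,4]); return (l==i)
                                                     ~~~~~~~~~^^^^^^^^^
    return _wrapfunc(a, 'argmax', axis=axis, out=out, **kwds)
    return bound(*args, **kwds)
ValueError: attempt to get argmax of an empty sequence
```

```bash
python3 - <<'E'
from m import *
for n,im,pts in(('top',cv2.imread('pics/t0.png'),dict(h=(195,237),b=(317,217),t=(401,252))),('scene',cv2.imread('pics/s0.png'),dict(h=(341,184),b=(248,207),t=(190,190)))):
    B,G,R=[im[:,:,i].astype(int) for i in range(3)]; H,S,V=cv2.split(cv2.cvtColor(im,cv2.COLOR_BGR2HSV).astype(int))
    x,y=pts['h']; 
    for rt in (85,100): print(n,'handle',rt,pca(comp((R>rt)&(R-B>rt*.42),x,y,16),n,.12))
    x,y=pts['b']; print('prof',[V[y,x+i] for i in range(-26,27,2)])
    bx=(slice(y-6,y+5),slice(x-6,x+7)) 
    mf=cv2.morphologyEx(((S>90)&(R-B>35)).astype(np.uint8),cv2.MORPH_CLOSE,np.ones((5,5))); m=comp(mf,x,y,8); print('bush',pca(m,n,.036))
    x,y=pts['t']; print('prof',[V[y,x+i] for i in range(-40,41,4)],[V[y+i,x] for i in range(-40,41,4)])
E
```

```text
top handle 85 (array([0.49062182, 0.29489382]), np.float64(2.6756131360087467), array([0.06128385, 0.01177026]), 126)
top handle 100 (array([0.49080797, 0.29479899]), np.float64(2.6804689720152797), array([0.06242341, 0.00849244]), 90)
prof [np.int32(68), np.int32(59), np.int32(54), np.int32(47), np.int32(105), np.int32(139), np.int32(143), np.int32(138), np.int32(126), np.int32(126), np.int32(135), np.int32(124), np.int32(86), np.int32(44), np.int32(70), np.int32(112), np.int32(137), np.int32(135), np.int32(128), np.int32(139), np.int32(142), np.int32(139), np.int32(103), np.int32(62), np.int32(70), np.int32(103), np.int32(118)]
bush (array([ 0.55438811, -0.00588043]), np.float64(0.7320065315868813), array([0.03473007, 0.03421497]), 181)
prof [np.int32(113), np.int32(115), np.int32(114), np.int32(45), np.int32(53), np.int32(57), np.int32(59), np.int32(55), np.int32(57), np.int32(57), np.int32(53), np.int32(52), np.int32(52), np.int32(58), np.int32(53), np.int32(53), np.int32(47), np.int32(42), np.int32(116), np.int32(113), np.int32(113)] [np.int32(117), np.int32(115), np.int32(117),
[... 930 characters left out ...]
0.00487779]), np.float64(3.093904122081329), array([0.03572034, 0.03459652]), 74)
prof [np.int32(170), np.int32(169), np.int32(173), np.int32(169), np.int32(172), np.int32(32), np.int32(78), np.int32(73), np.int32(76), np.int32(72), np.int32(69), np.int32(70), np.int32(74), np.int32(74), np.int32(72), np.int32(55), np.int32(163), np.int32(170), np.int32(169), np.int32(169), np.int32(168)] [np.int32(173), np.int32(170), np.int32(175), np.int32(177), np.int32(172), np.int32(168), np.int32(168), np.int32(34), np.int32(75), np.int32(73), np.int32(69), np.int32(73), np.int32(79), np.int32(42), np.int32(136), np.int32(174), np.int32(175), np.int32(170), np.int32(174), np.int32(193), np.int32(158)]
```

```bash
python3 - <<'E'
from m import *
for n,im,pts,th,tt in(('top',cv2.imread('pics/t0.png'),dict(h=(195,237),b=(317,217),t=(401,252)),95,85),('scene',cv2.imread('pics/s0.png'),dict(h=(341,184),b=(248,207),t=(190,190)),180,120)):
    B,G,R=[im[:,:,i].astype(int) for i in range(3)]; H,S,V=cv2.split(cv2.cvtColor(im,cv2.COLOR_BGR2HSV).astype(int))
    x,y=pts['h']; print(n,'handle',[pca(comp((R>90)&(R-B>38),x,y,16),n,z)[0].round(4) for z in(.12,.125,.129)])
    x,y=pts['b']; m=comp((V>th)&(S<60),x,y,24).astype(np.uint8)
    cs=max(cv2.findContours(m,0,1)[0],key=cv2.contourArea); rc=cv2.minAreaRect((plane(n,cs.reshape(-1,2),.0345)[:,:2]*1000).astype(np.float32)); print('housing',rc)
    m=np.zeros(V.shape,np.uint8); x,y=pts['t']; cs=max(cv2.findContours(comp(V<tt,x,y,42).astype(np.uint8),0,1)[0],key=cv2.contourArea)
    print('tray',cv2.minAreaRect((plane(n,cs.reshape(-1,2),.015)[:,:2]*1000).astype(np.float32)))
    for p in(((306,193),) if n=='top' else((252,223),)): print('stub',plane(n,p,.06))
    for nm,p in (dict(blue=(212,284),pink=(157,260),sauce=(125,212)).items() if n=='top' else {}): print(nm,plane(n,p,.1))
E
```

```text
top handle [array([0.4909, 0.2947]), array([0.4907, 0.2935]), array([0.4906, 0.2925])]
housing ((555.1763305664062, -5.688072204589844), (85.63839721679688, 84.86695098876953), 27.424964904785156)
tray ((468.22125244140625, -232.8571319580078), (152.850830078125, 159.91041564941406), 8.067152976989746)
stub [[0.61251422 0.02517944 0.06      ]]
blue [[0.37766394 0.24874569 0.1       ]]
pink [[0.43039466 0.38719279 0.1       ]]
sauce [[0.54602995 0.47653166 0.1       ]]
scene handle [array([0.4792, 0.2925]), array([0.4861, 0.2928]), array([0.4915, 0.293 ])]
housing ((552.0276489257812, -5.615882873535156), (83.28424072265625, 82.20845031738281), 28.16944122314453)
tray ((475.20794677734375, -231.46685791015625), (174.1697540283203, 159.39671325683594), 8.497751235961914)
stub [[0.6605942  0.03462548 0.06      ]]
```

Emit:
drive_tool:
  commands: "0 0 -0.8 0.4 0.7 0 50; 0 0 -0.8 0.4 0.7 0 50; 0 0 -0.8 0.4 0.7 0 50; 0 0 -0.8 0.4 0.7 0 50; 0 0 -0.8 0.4 0.8 0 50; 0 0 -0.8 0.4 0.8 0 50; 0 0 -0.8 0.4 0.8 0 50; 0 0 -0.8 0.4 0.8 0 50; 0 0 -0.8 0.4 0.8 0 50; 0 0 -0.8 0.4 0.8 0 50; 0 0 -0.8 0.4 0.8 0 50; 0 0 -0.4 0.4 0.8 0 50"

```text
time_s: 1.1
position: [0.3866, -0.1714, 0.2311]
tool_rot: [0.0, -0.526, 0.85, 0.0]
force: [1.7, 0.0, -0.6]
opening: 0.0498
```

The two views agree: the handle is at (0.4906, 0.2927) and the bush at (0.555, -0.0055). The box is turned 0.48 rad, the slot lies at about 0.87 rad, and the tray is at (0.468, -0.233).

Emit:
drive_tool:
  commands: "0 0 0 0.2 0.95 0 50; 0 0 0 0.2 0.95 0 50; 0 0 0 0.2 0.95 0 50; 0 0 0 0.2 0.95 0 50; 0 0 0 0.2 0.95 0 50; 0 0 0 0.2 0.95 0 50; 0 0 0 0.2 0.95 0 50; 0 0 0 0.2 0.95 0 50; 0 0 0 0.2 0.95 0 50; 0 0 0 0.2 0.95 0 50; 0 0 0 0.2 0.95 0 50; 0 0 0 0.2 0.95 0 50"

```text
time_s: 2.1
position: [0.4821, 0.2849, 0.2308]
tool_rot: [-0.0, -0.528, 0.849, 0.0]
force: [1.4, -1.1, 0.1]
opening: 0.0498
```

Emit:
drive_tool:
  commands: "0 0 0 0.2 0.2 -0.3 50; 0 0 0 0 0 -0.5 50; 0 0 0 0 0 -0.5 50; 0 0 0 0 0 -0.5 50; 0 0 0 0 0 -0.5 50; 0 0 0 0 0 -0.4 50; 0 0 0 0 0 -0.3 50; 0 0 0 0 0 -0.2 50; 0 0 0 0 0 0 50; 0 0 0 0 0 0 50"

```text
time_s: 2.93
position: [0.4905, 0.2909, 0.1034]
tool_rot: [-0.0, -0.528, 0.849, 0.0]
force: [-0.8, 0.5, -0.1]
opening: 0.0499
```

```bash
python3 - <<'E'
from h import *
z=lambda im,x,y,w,h:cv2.resize(im[y:y+h,x:x+w],(400,300),interpolation=cv2.INTER_CUBIC)
cv2.imwrite('pics/c1.png',np.hstack([z(snap('top','t1'),167,204,80,60),z(snap('scene','s1'),295,140,96,72)]))
o=r.get_obs();print(o['position'],o['force'],o['wrist_torque'],proj('top',[[.4906,.2927,.12]]),proj('scene',[[.4906,.2927,.12]]))
E
```

```text
[0.4912117  0.29110618 0.10443369] [-0.25107592  0.46518678 -0.4108873 ] [0.01299132 0.04461636 0.01944122] [[194.42876536 236.28512333]] [[341.33114977 183.16237545]]
```

View pics/c1.png

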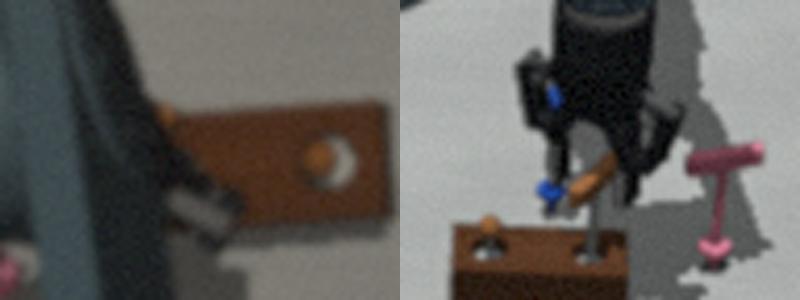

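The scene crop shows the fingers on either side of the wooden handle. The top view is mostly hidden by the arm. Closing now.

Emit:
drive_tool:
  commands: "0 0 0 0 0.03 -0.06 30; 0 0 0 0 0 0 20; 0 0 0 0 0 0 10; 0 0 0 0 0 0 5; 0 0 0 0 0 0 5; 0 0 0 0 0 0 5; 0 0 0 0 0 0 5; 0 0 0 0 0 0 5; 0 0 0 0 0 0 5"
  squeeze: 70

```text
time_s: 3.78
position: [0.4908, 0.2922, 0.1015]
tool_rot: [0.001, -0.528, 0.849, -0.0]
force: [-0.0, 0.3, 6.0]
opening: 0.0105
```

Emit:
drive_tool:
  commands: "0 0 0 0 0 0.05 5; 0 0 0 0 0 0.15 5; 0 0 0 0 0 0.3 5; 0 0 0 0 0 0.4 5; 0 0 0 0 0 0.4 5; 0 0 0 0 0 0.4 5; 0 0 0 0 0 0.4 5; 0 0 0 0 0 0.4 5; 0 0 0 0 0 0.3 5; 0 0 0 0 0 0.2 5; 0 0 0 0 0 0 5; 0 0 0 0 0 0 5"

```text
time_s: 4.78
position: [0.4903, 0.292, 0.221]
tool_rot: [0.0, -0.528, 0.849, -0.0]
force: [-0.2, -0.2, -1.5]
opening: 0.0107
```

```bash
python3 - <<'E'
from h import *
z=lambda im,x,y,w,h:cv2.resize(im[y:y+h,x:x+w],(400,300),interpolation=cv2.INTER_CUBIC)
cv2.imwrite('pics/c2.png',np.hstack([z(snap('top','t2'),152,194,120,90),z(snap('scene','s2'),285,120,120,90)]))
o=r.get_obs();print(o['position'],o['force'],o['wrist_torque'],o['opening'])
E
```

```text
[0.48969494 0.29177146 0.21975902] [ 0.24775906  0.81535276 -1.06588357] [ 0.00237743  0.02425001 -0.00665245] 0.010947588554715606
```

View pics/c2.png

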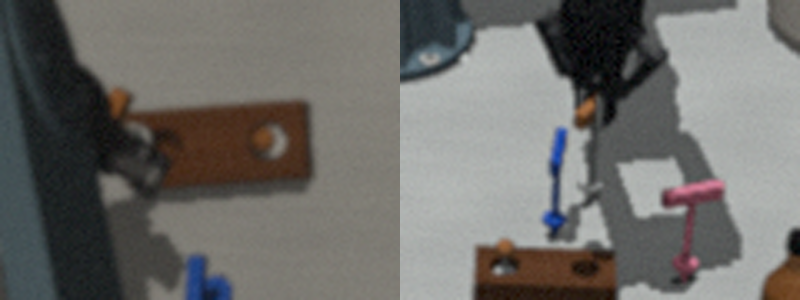

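Lifted: the scene crop shows the puller hanging upright under the gripper and its well empty, with the pricker still in place. Now to move above the bush and turn +1.33 rad.

Emit:
drive_tool:
  commands: "0 0 0.5 0.05 -0.2 0 5; 0 0 1 0.1 -0.4 0 5; 0 0 1 0.1 -0.5 0 5; 0 0 1 0.1 -0.5 0 5; 0 0 1 0.1 -0.5 0 5; 0 0 1 0.1 -0.5 0 5; 0 0 1 0.1 -0.5 0 5; 0 0 1 0.1 -0.5 0 5; 0 0 1 0.1 -0.5 0 5; 0 0 1 0.1 -0.5 0 5; 0 0 1 0.1 -0.5 0 5; 0 0 1 0.1 -0.5 0 5"

```text
time_s: 5.88
position: [0.5357, 0.0671, 0.2196]
tool_rot: [0.0, 0.872, -0.489, -0.001]
force: [0.3, 0.7, -1.0]
opening: 0.011
```

Emit:
drive_tool:
  commands: "0 0 1 0.1 -0.5 0 5; 0 0 1 0.1 -0.5 0 5; 0 0 1 0.1 -0.5 0 5; 0 0 0.8 0.1 -0.4 0 5; 0 0 0 0.08 -0.2 0 5; 0 0 0 0 0 0 5; 0 0 0 0 0 0 5"

```text
time_s: 6.47
position: [0.5552, -0.0157, 0.2201]
tool_rot: [-0.0, 0.94, -0.341, -0.001]
force: [0.7, -0.1, -1.7]
opening: 0.0107
```

```bash
python3 - <<'E'
from m import *
from scipy.spatial.transform import Rotation as Ro
t=snap('top','t3');s=snap('scene','s3');z=lambda im,x,y,w,h:cv2.resize(im[y:y+h,x:x+w],(400,300),interpolation=cv2.INTER_CUBIC)
cv2.imwrite('pics/c3.png',np.hstack([z(t,277,187,80,60),z(s,210,145,92,69)]))
o=r.get_obs();q=o['tool_rot'];X=Ro.from_quat([*q[1:],q[0]]).as_matrix()[:,0]
p=o['position'];print(p,np.arctan2(X[1],X[0]),o['force'],o['wrist_torque'],o['joints'])
f=p*[1,1,0]+[0,0,p[2]-.0915]; print('foot pred',f,proj('scene',[f,f+[0,0,.023],f+[0,0,.08]]),proj('scene',[[.555,-.0055,.036]]))
E
```

```text
[ 0.55515238 -0.01497245  0.22043566] -0.6942542361285641 [-0.26551611 -0.02411522 -0.98079188] [-0.04565188 -0.04485566 -0.03449878] [-2.40945716e-01  1.47806998e-01  1.66745561e+00  4.23756151e-04
  1.32743718e+00  4.53206115e-01]
foot pred [ 0.55515238 -0.01497245  0.12893566] [[243.13896897 183.56504573]
 [242.71789114 177.72441687]
 [241.64854984 162.81364056]] [[247.58409676 206.44911151]]
```

View pics/c3.png

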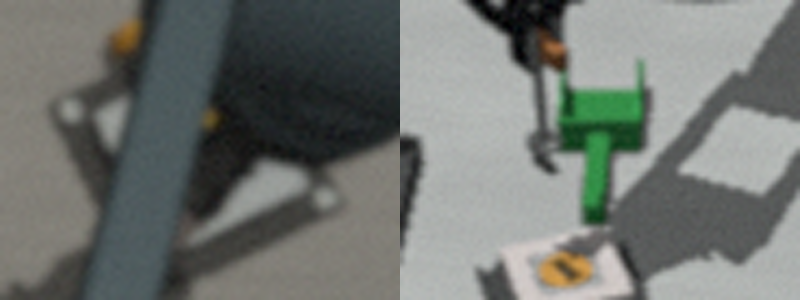

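The scene crop shows the foot at ≈(243,182) and the shoulder at ≈(242,178). Both match the prediction to within a pixel, so the puller hangs straight. I'm 9.5 mm past in y. I'll correct that, check the slot angle in the scene view, and go down to just above the bush.

```bash
python3 - <<'E'
from m import *
for n,f,x,y in(('top','t0',317,217),('scene','s0',248,207)):
    im=cv2.imread(f'pics/{f}.png');V=im[:,:,2].astype(float); k,d,T=K(n)
    # rectified patch on bush plane, 0.5 mm/pixel
    g=np.arange(-16,16.1,.5)/1000; X,Y=np.meshgrid(g,g); uv=proj(n,np.c_[.555+X.ravel(),-.0055+Y.ravel(),np.full(X.size,.036)]).astype(np.float32)
    P=cv2.remap(im,uv[:,0].reshape(X.shape),uv[:,1].reshape(X.shape),cv2.INTER_CUBIC)[:,:,2].astype(float)
    w=np.clip(np.percentile(P,70)*.85-P,0,None)*(np.hypot(X,Y)<.0175); c=[(w*X).sum()/w.sum(),(w*Y).sum()/w.sum()]
    C=np.cov(np.c_[X.ravel(),Y.ravel()].T,aweights=w.ravel()); e,v=np.linalg.eigh(C); print(n,c,np.arctan2(v[1,1],v[0,1])%np.pi,np.sqrt(12*e))
E
```

```text
top [np.float64(0.00020314019537405638), np.float64(-0.00011703588738007415)] 0.8493163672001061 [0.00914729 0.02572761]
scene [np.float64(0.0006705336897347603), np.float64(0.0009975990213604306)] 0.7891766045511638 [0.00934326 0.02616689]
```

Emit:
drive_tool:
  commands: "0 0 0 0 0.12 0 5; 0 0 0 0 0.12 -0.1 5; 0 0 0 0 0 -0.2 5; 0 0 0 0 0 -0.3 5; 0 0 0 0 0 -0.3 5; 0 0 0 0 0 -0.3 5; 0 0 0 0 0 -0.3 5; 0 0 0 0 0 -0.25 5; 0 0 0 0 0 -0.2 5; 0 0 0 0 0 -0.1 5; 0 0 0 0 0 0 5; 0 0 0 0 0 0 5"

```text
time_s: 7.57
position: [0.5557, -0.0065, 0.1389]
tool_rot: [-0.0, 0.94, -0.34, 0.0]
force: [0.3, -0.5, -1.1]
opening: 0.0107
```

Emit:
drive_tool:
  commands: "0 0 -0.4 -0.01 0.03 -0.08 5; 0 0 0 0 0 -0.08 5; 0 0 0 0 0 -0.05 5; 0 0 0 0 0 -0.04 5; 0 0 0 0 0 -0.03 5; 0 0 0 0 0 -0.02 5; 0 0 0 0 0 0 5"

```text
time_s: 8.15
position: [0.5551, -0.0052, 0.1268]
tool_rot: [-0.0, 0.934, -0.356, -0.0]
force: [-0.4, 0.0, -1.4]
opening: 0.0107
```

```bash
python3 - <<'E'
from h import *
s=snap('scene','s4');cv2.imwrite('pics/c4.png',cv2.resize(s[170:230,210:290],(640,480),interpolation=cv2.INTER_CUBIC))
o=r.get_obs();print(o['position'],o['force'],o['wrist_torque'])
E
```

```text
[ 0.5551525  -0.0051986   0.12687207] [-0.26893157 -0.12295249 -0.90084017] [-0.0040067  -0.06457329  0.01115371]
```

View pics/c4.png

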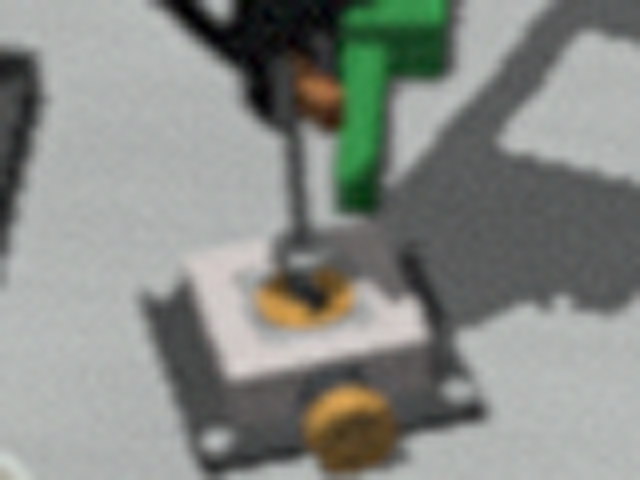

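The scene crop shows the foot right over the slot, lined up with it at crop (305,285). Feeling downward.

Emit:
drive_tool:
  commands: "0 0 0 0 0 -0.025 5; 0 0 0 0 0 -0.025 5; 0 0 0 0 0 -0.025 5; 0 0 0 0 0 0 5"

```text
time_s: 8.53
position: [0.555, -0.0051, 0.1236]
tool_rot: [0.0, 0.934, -0.356, -0.0]
force: [0.3, -0.3, -1.4]
opening: 0.0109
```

Emit:
drive_tool:
  commands: "0 0 0 0 0 -0.025 5; 0 0 0 0 0 -0.025 5; 0 0 0 0 0 -0.025 5; 0 0 0 0 0 -0.025 5; 0 0 0 0 0 0 5"

```text
time_s: 8.95
position: [0.555, -0.0051, 0.1196]
tool_rot: [0.0, 0.934, -0.356, -0.0]
force: [-0.3, 0.3, -1.3]
opening: 0.0106
```

Emit:
drive_tool:
  commands: "0 0 0 0 0 -0.025 5; 0 0 0 0 0 -0.025 5; 0 0 0 0 0 -0.025 5; 0 0 0 0 0 -0.025 5; 0 0 0 0 0 0 5"

```text
time_s: 9.37
position: [0.555, -0.0051, 0.1156]
tool_rot: [0.0, 0.934, -0.356, -0.0]
force: [0.2, -0.4, -1.7]
opening: 0.011
```

Emit:
drive_tool:
  commands: "0 0 0 0 0 -0.03 5; 0 0 0 0 0 -0.03 5; 0 0 0 0 0 -0.03 5; 0 0 0 0 0 -0.03 5; 0 0 0 0 0 -0.03 5; 0 0 0 0 0 0 5"

```text
time_s: 9.87
position: [0.555, -0.0051, 0.1095]
tool_rot: [0.0, 0.934, -0.356, -0.0]
force: [0.8, 0.0, -1.1]
opening: 0.0111
```

Emit:
drive_tool:
  commands: "0 0 0 0 0 -0.02 5; 0 0 0 0 0 -0.02 5; 0 0 0 0 0 0 5"

```text
time_s: 10.12
position: [0.5551, -0.0052, 0.1081]
tool_rot: [0.0, 0.934, -0.356, -0.0]
force: [-0.8, 0.3, -2.5]
opening: 0.0109
```

Emit:
drive_tool:
  commands: "0 0 0 0 0 -0.015 5; 0 0 0 0 0 0 5; 0 0 0 0 0 0 5"

```text
time_s: 10.37
position: [0.5552, -0.0052, 0.1077]
tool_rot: [0.0, 0.934, -0.356, 0.0]
force: [0.5, 0.2, -1.1]
opening: 0.0111
```

Emit:
drive_tool:
  commands: "0 0 0 0 0 -0.015 5; 0 0 0 0 0 0 5; 0 0 0 0 0 0 5"

```text
time_s: 10.62
position: [0.5554, -0.0052, 0.1075]
tool_rot: [-0.0, 0.934, -0.356, 0.0]
force: [-1.6, -0.2, 3.0]
opening: 0.0111
```

The foot went in freely and the shoulder touched at TCP z 0.1075, the predicted height, with about 4 N. I'll ease off slightly and turn clockwise.

Emit:
drive_tool:
  commands: "0 0 0 0 0 0.015 5; 0 0 -0.5 0 0 0 5; 0 0 -0.6 0 0 0 5; 0 0 -0.6 0 0 0 5; 0 0 -0.6 0 0 0 5; 0 0 -0.6 0 0 0 5; 0 0 -0.6 0 0 0 5; 0 0 -0.6 0 0 0 5; 0 0 -0.6 0 0 0 5; 0 0 -0.6 0 0 0 5; 0 0 0 0 0 0 5"

```text
time_s: 11.53
position: [0.5552, -0.0051, 0.1075]
tool_rot: [-0.0, 0.827, -0.562, 0.0]
force: [0.2, 0.1, -1.4]
opening: 0.0109
```

```bash
cat > y.py <<'E'
from h import *
from scipy.spatial.transform import Rotation as Ro
o=r.get_obs();q=o['tool_rot'];X=Ro.from_quat([*q[1:],q[0]]).as_matrix()[:,0]
print('puller ang',np.arctan2(X[1],X[0])+np.pi/2,o['position'],o['force'],o['wrist_torque'],o['opening'])
E
python3 y.py
```

```text
puller ang 0.37785597103901414 [ 0.55519467 -0.00513888  0.10753438] [ 0.21584193  0.12183548 -1.37024392] [-0.02354856 -0.09470101 -0.00991987] 0.010853122071281097
```

Emit:
drive_tool:
  commands: "0 0 -0.6 0 0 0 5; 0 0 -0.6 0 0 0 5; 0 0 -0.6 0 0 0 5; 0 0 -0.6 0 0 0 5; 0 0 -0.6 0 0 0 5; 0 0 -0.6 0 0 0 5; 0 0 -0.6 0 0 0 5; 0 0 -0.6 0 0 0 5; 0 0 -0.6 0 0 0 5; 0 0 -0.6 0 0 0 5; 0 0 -0.6 0 0 0 5; 0 0 0 0 0 0 5"

```text
time_s: 12.53
position: [0.5552, -0.0052, 0.1075]
tool_rot: [-0.0, -0.634, 0.773, 0.0]
force: [1.0, -0.6, -0.9]
opening: 0.0107
```

```bash
python3 y.py
```

```text
puller ang -0.1965734270629338 [ 0.55515187 -0.00519794  0.10753675] [ 1.04944159 -0.58205007 -0.87492662] [-0.02642896 -0.01545857 -0.02747746] 0.010700786306096275
```

Emit:
drive_tool:
  commands: "0 0 -0.4 0 0 0 5; 0 0 -0.4 0 0 0 5; 0 0 -0.4 0 0 0 5; 0 0 0 0 0 0 5; 0 0 0 0 0 0.03 5; 0 0 0 0 0 0.03 5; 0 0 0 0 0 0.02 5; 0 0 0 0 0 0.015 5; 0 0 0 0 0 0.015 5; 0 0 0 0 0 0 5"
  squeeze: 90

```text
time_s: 13.37
position: [0.5549, -0.0051, 0.1116]
tool_rot: [-0.0, -0.593, 0.805, 0.0]
force: [0.4, -1.7, -5.0]
opening: 0.0108
```

```bash
python3 y.py
```

```text
puller ang -0.3006604072367627 [ 0.55489612 -0.00514644  0.11164613] [ 0.36862414 -1.66850216 -4.96177295] [-0.0706457  -0.19956574 -0.05465036] 0.010756665293389485
```

Turned 1.14 rad. After 4 mm of lift the lugs bear, with about 4 N of pull. Drawing the plug up slowly.

Emit:
drive_tool:
  commands: "0 0 0 0 0 0.015 5; 0 0 0 0 0 0.015 5; 0 0 0 0 0 0.02 5; 0 0 0 0 0 0.02 5"

```text
time_s: 13.7
position: [0.5541, -0.005, 0.1133]
tool_rot: [-0.001, -0.593, 0.805, 0.001]
force: [2.6, -0.2, -18.2]
opening: 0.0103
```

Emit:
drive_tool:
  commands: "0 0 0 0 0 0.02 5; 0 0 0 0 0 0.02 5; 0 0 0 0 0 0.02 5; 0 0 0 0 0 0.02 5; 0 0 0 0 0 0.02 5; 0 0 0 0 0 0.02 5"

```text
time_s: 14.2
position: [0.5547, -0.0049, 0.1195]
tool_rot: [-0.0, -0.593, 0.805, 0.0]
force: [0.6, 0.4, -17.5]
opening: 0.0105
```

Emit:
drive_tool:
  commands: "0 0 0 0 0 0.02 5; 0 0 0 0 0 0.02 5; 0 0 0 0 0 0.025 5; 0 0 0 0 0 0.025 5; 0 0 0 0 0 0.025 5; 0 0 0 0 0 0.025 5; 0 0 0 0 0 0.025 5; 0 0 0 0 0 0.025 5; 0 0 0 0 0 0.025 5; 0 0 0 0 0 0.025 5; 0 0 0 0 0 0.025 5; 0 0 0 0 0 0.025 5"

```text
time_s: 15.2
position: [0.5564, -0.0055, 0.1331]
tool_rot: [0.001, -0.593, 0.805, -0.001]
force: [-1.1, 0.2, -5.0]
opening: 0.0107
```

Emit:
drive_tool:
  commands: "0 0 0 0 0 0.025 5; 0 0 0 0 0 0.03 5; 0 0 0 0 0 0.03 5; 0 0 0 0 0 0.04 5; 0 0 0 0 0 0.05 5; 0 0 0 0 0 0.05 5; 0 0 0 0 0 0.05 5; 0 0 0 0 0 0.08 5; 0 0 0 0 0 0.1 5; 0 0 0 0 0 0.1 5; 0 0 0 0 0 0 5; 0 0 0 0 0 0 5"

```text
time_s: 16.2
position: [0.5555, -0.0052, 0.154]
tool_rot: [0.0, -0.593, 0.805, -0.0]
force: [-0.9, -0.1, -4.2]
opening: 0.0104
```

```bash
python3 - <<'E'
from h import *
s=snap('scene','s5');t=snap('top','t5');cv2.imwrite('pics/c5.png',np.hstack([cv2.resize(s[150:225,200:300],(400,300),interpolation=cv2.INTER_CUBIC),cv2.resize(t[187:277,330:450],(400,300),interpolation=cv2.INTER_CUBIC)]))
E
python3 y.py
```

```text
puller ang -0.30102045557207724 [ 0.55506607 -0.00513778  0.15338487] [ 0.05829987  0.20033774 -5.08979045] [0.01223158 0.00322408 0.03508399] 0.010445913140485574
```

View pics/c5.png

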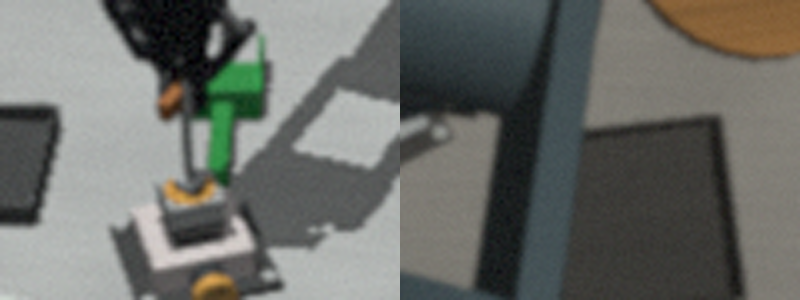

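The plug is clear of the box: in the scene crop it hangs above the housing at crop (195,215), underside at about z 0.05, and the measured load is about 4 N. Now raising it and carrying it to the tray.

Emit:
drive_tool:
  commands: "0 0 0 0 0 0.1 5; 0 0 0 0 0 0.2 5; 0 0 0 0 0 0.2 5; 0 0 0 0 0 0.2 5; 0 0 0 -0.02 -0.05 0.1 5; 0 0 0 -0.05 -0.12 0 5; 0 0 0 -0.1 -0.25 0 5; 0 0 0 -0.15 -0.4 0 5; 0 0 0 -0.17 -0.45 0 5; 0 0 0 -0.17 -0.45 0 5; 0 0 0 -0.17 -0.45 0 5; 0 0 0 -0.17 -0.45 0 5"

```text
time_s: 17.3
position: [0.5139, -0.1114, 0.1849]
tool_rot: [-0.0, -0.593, 0.805, 0.0]
force: [0.6, -0.8, -4.0]
opening: 0.0103
```

Emit:
drive_tool:
  commands: "0 0 0 -0.17 -0.45 0 5; 0 0 0 -0.17 -0.45 0 5; 0 0 0 -0.17 -0.45 0 5; 0 0 0 -0.17 -0.45 0 5; 0 0 0 -0.17 -0.45 0 5; 0 0 0 -0.15 -0.35 0 5; 0 0 0 -0.12 -0.25 0 5; 0 0 0 -0.1 -0.2 0 5; 0 0 0 -0.05 -0.1 0 5; 0 0 0 0 0 0 5; 0 0 0 0 0 0 5"

```text
time_s: 18.22
position: [0.4643, -0.2357, 0.1854]
tool_rot: [0.0, -0.593, 0.805, 0.0]
force: [-0.7, 0.9, -4.0]
opening: 0.0107
```

```bash
python3 y.py
```

```text
puller ang -0.30116626417400516 [ 0.46432196 -0.23566287  0.18538664] [-0.66233523  0.93518    -4.04711409] [-0.01447276  0.00554349  0.03797857] 0.01065809510273634
```

Emit:
drive_tool:
  commands: "0 0 0 0.04 0 -0.1 5; 0 0 0 0.04 0 -0.2 5; 0 0 0 0 0 -0.25 5; 0 0 0 0 0 -0.25 5; 0 0 0 0 0 -0.25 5; 0 0 0 0 0 -0.25 5; 0 0 0 0 0 -0.2 5; 0 0 0 0 0 -0.15 5; 0 0 0 0 0 -0.1 5; 0 0 0 0 0 -0.08 5; 0 0 0 0 0 -0.04 5; 0 0 0 0 0 0 5"

```text
time_s: 19.22
position: [0.4676, -0.236, 0.1106]
tool_rot: [0.0, -0.593, 0.805, 0.0]
force: [0.0, 0.4, -4.2]
opening: 0.0103
```

Emit:
drive_tool:
  commands: "0 0 0 0 0 -0.02 5; 0 0 0 0 0 -0.015 5; 0 0 0 0 0 -0.015 5; 0 0 0 0 0 0 5; 0 0 0 0 0 0 5"

```text
time_s: 19.63
position: [0.4676, -0.236, 0.1088]
tool_rot: [0.0, -0.593, 0.805, -0.0]
force: [0.1, 1.2, -4.1]
opening: 0.0103
```

Emit:
drive_tool:
  commands: "0 0 0 0 0 -0.015 5; 0 0 0 0 0 -0.015 5; 0 0 0 0 0 -0.015 5; 0 0 0 0 0 0 5; 0 0 0 0 0 0 5"

```text
time_s: 20.05
position: [0.4679, -0.2362, 0.1073]
tool_rot: [0.0, -0.593, 0.805, -0.0]
force: [-0.3, 0.9, -1.4]
opening: 0.0105
```

Emit:
drive_tool:
  commands: "0 0 0 0 0 -0.015 5; 0 0 0 0 0 -0.015 5; 0 0 0 0 0 -0.015 5; 0 0 0 0 0 0 5; 0 0 0 0 0 0 5"

```text
time_s: 20.47
position: [0.4675, -0.2359, 0.105]
tool_rot: [-0.0, -0.593, 0.805, 0.0]
force: [0.5, 0.1, -1.2]
opening: 0.0104
```

The plug is down at about z 0.1075, where the load dropped off. Now lowering the puller until its shoulder sits on the bush.

Emit:
drive_tool:
  commands: "0 0 0 0 0 -0.015 5; 0 0 0 0 0 -0.015 5; 0 0 0 0 0 0 5; 0 0 0 0 0 0 5"

```text
time_s: 20.8
position: [0.4676, -0.2359, 0.1038]
tool_rot: [0.0, -0.593, 0.805, 0.0]
force: [-0.4, -0.5, -1.1]
opening: 0.0098
```

Emit:
drive_tool:
  commands: "0 0 0 0 0 -0.012 5; 0 0 0 0 0 0 5; 0 0 0 0 0 0 5"

```text
time_s: 21.05
position: [0.4677, -0.2361, 0.1036]
tool_rot: [0.0, -0.593, 0.805, -0.0]
force: [-0.4, -0.1, -0.2]
opening: 0.0105
```

Emit:
drive_tool:
  commands: "0 0 0 0 0 0 12; 0 0 0 0 0 0 16; 0 0 0 0 0 0 20; 0 0 0 0 0 0 26; 0 0 0 0 0 0 32; 0 0 0 0 0 0 40; 0 0 0 0 0 0 40; 0 0 0 0 0 0 40"
  squeeze: 20

```text
time_s: 21.72
position: [0.4676, -0.236, 0.1034]
tool_rot: [0.0, -0.593, 0.805, -0.0]
force: [-0.7, 0.5, 0.2]
opening: 0.0399
```

Emit:
drive_tool:
  commands: "0 0 0 0 0 0.05 40; 0 0 0 0 0 0.15 40; 0 0 0 0 0 0.3 40; 0 0 0 0 0 0.4 40; 0 0 0 0 0 0.4 40; 0 0 0 0 0 0.4 40; 0 0 0 0 0 0.4 40; 0 0 0 0 0 0.4 40; 0 0 0 0 0 0.3 40; 0 0 0 0 0 0.2 40; 0 0 0 0 0 0 40"

```text
time_s: 22.63
position: [0.4685, -0.2367, 0.226]
tool_rot: [0.0, -0.593, 0.805, -0.002]
force: [0.2, 0.5, 0.2]
opening: 0.04
```

Emit:
drive_tool:
  commands: "0 0 0 -0.2 -0.3 0 40; 0 0 0 -0.4 -0.6 0 40; 0 0 0 -0.4 -0.8 0 40; 0 0 0 -0.4 -0.8 0 40; 0 0 0 -0.4 -0.8 0 40; 0 0 0 -0.4 -0.8 0 40; 0 0 0 -0.4 -0.8 0 40; 0 0 0 -0.3 -0.6 0 40; 0 0 0 -0.2 -0.4 0 40; 0 0 0 0 0 0 40"

```text
time_s: 23.47
position: [0.3415, -0.4745, 0.2224]
tool_rot: [-0.0, -0.592, 0.806, 0.0]
force: [-0.6, -0.0, 0.4]
opening: 0.0398
```

```bash
python3 - <<'E'
from h import *
s=snap('scene','s6');t=snap('top','t6');cv2.imwrite('pics/c6.png',np.hstack([cv2.resize(s[110:290,90:410],(400,225)),cv2.resize(t[90:315,100:500],(400,225))]))
a=cv2.resize(s[150:225,140:240],(400,300),interpolation=cv2.INTER_CUBIC);b=cv2.resize(t[210:300,345:465],(400,300),interpolation=cv2.INTER_CUBIC)
cv2.imwrite('pics/c6.png',np.vstack([np.hstack([a,b]),cv2.imread('pics/c6.png')]))
E
python3 y.py
```

```text
puller ang -0.30202204893446316 [ 0.34337267 -0.471463    0.22249818] [ 0.55223997  0.15566688 -0.15698792] [-0.03233749 -0.01608082  0.01599534] 0.03971011494736069
```

View pics/c6.png

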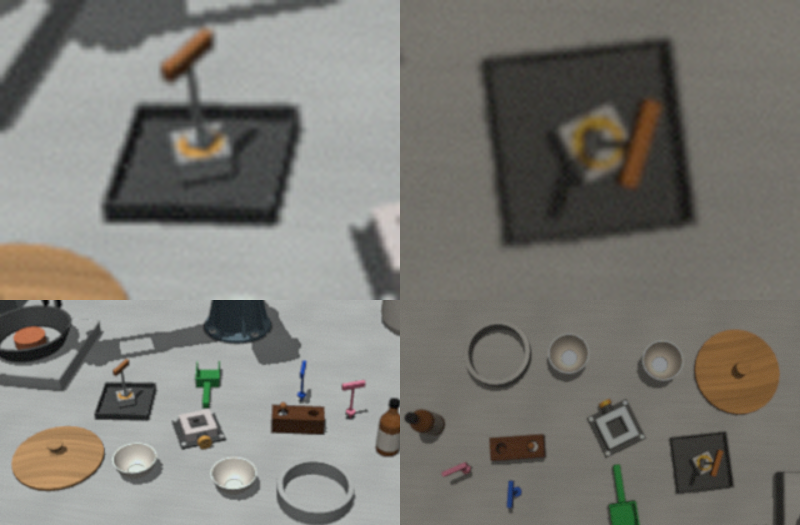

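The final picture shows the plug upright in the middle of the tray with the puller standing locked in it. The box is empty and everything else is in place, so I'm handing in.

```bash
python3 -c "
from h import *
print(r.finish_job())"
```

```text
the job is handed in; nothing more can be done
None
```

The plug is out of the drain box and standing upright near the middle of the tray, with the puller still locked in it and the arm well clear. I handed the job in at about 23.6 s of the 72 s allowed.

- **Fitting:** The foot went into the slot at the first try. The shoulder touched the bush at the predicted height with about 4 N.
- **Locking and drawing:** I turned the puller 1.14 rad clockwise and stopped short of the hard stop. The highest pull I read was about 17 N. Force was read only at the end of each call, so a brief higher peak could have gone unseen.
- **Setting down:** The plug's weight came off at the tray floor height. I then lowered the puller until its shoulder sat on the bush with about 1 N and opened the fingers.
- **Final check:** By eye, both cameras showed the box empty, and the bystanders and the blue and pink look-alikes where they had been.

Two measurements disagreed. The slot angle came out as 0.85–0.87 rad from the top camera and 0.79 rad from the scene camera, so I used about 0.84, which fitted. The closed grip on the 12 mm handle read 10.3–11.1 mm, but the handle never slipped visibly.

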